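# Empty the tray of spent culture dishes into the sterilising can and put its lid on

### The job

Tip the spent culture dishes from the steel tray into the steel sterilising can, all three of them, and set the empty tray back down flat on the table. Then lower the can's lid gently, without dropping it, over the centre shaft and the guide pin until it lies flat on the rim all round, and let go. Leave everything else on the table where it stands.

Things in the scene. Friction and masses are not known exactly. Their poses are not given: they have to be found in the camera images.
- tray_grip (a point): centre of the tray's blue grip bar; frame of the tray (x to the lip, z up). The bar, 13 x 74 x 22 mm (x, y, z), stands 8 mm behind the back wall, its centre 58 mm above the table when the tray is flat; pinch it from above across tray x. Tray: polished steel channel, 79 mm wide outside, 74 mm inside, open on top and at the lip, 0.26 kg empty. Walls end 28 mm below this point, sloping down to the lip over the last 37 mm
- tray_lip (a point): middle of the tray's open front edge, on the floor surface, 172 mm along tray x from tray_grip and 53 mm lower, 5 mm above the table; axes of the tray. The floor runs from here 162 mm back to the back wall. It is slippery: dishes begin to slide at a slope of 15 to 23 degrees
- dish_a_mid (a point): centre of a culture dish with lid, pinkish clear disc 60 mm across, 15 mm thick, 20 g; lies loose on the tray floor
- dish_b_mid (a point): centre of the second culture dish, same size, loose on the tray floor, one of dish a and dish b is nearer to the lip
- dish_c_mid (a point): centre of the third culture dish, same size, stacked on top of dish a
- can: sterilising can: open round steel can fixed on the table, 160 mm outer diameter, 3 mm wall, rim 130 mm above the table, floor 4 mm thick. Origin at the middle of its underside, z up. A steel shaft, 12 mm thick, stands on its axis and ends in a cone 152 mm above the table. A guide pin, 8 mm thick, stands inside at 55 mm along can x and ends in a cone 145 mm above the table
- can_mouth (a point): centre of the can's mouth, at rim height (130 mm above the table), on the shaft's axis; axes of the can. Round the work: a tall microscope to the right of and beyond the can (y below -0.07 where x is over 0.61, its lamp overhead at y below -0.2), a 50 mm slab with bottles up to 0.2 m high to the left (y above 0.28), and a low slide box and small things to the right (y below -0.19)
- can_pin (a point): point on the axis of the guide pin at rim height, 55 mm along can x from can_mouth
- lid_grip (a point): centre of the black bar of the lid's bow handle; its frame is the lid's. The bar runs along lid y: 13 mm in lid x, 94 mm in lid y, 16 mm in z, its centre 53 mm above the lid's underside; pinch it from above across lid x. The lid is a flat round disc, 168 mm across, 5 mm thick, 0.22 kg; it lies on the table with its underside down
- lid_hole (a point): centre of the lid's middle hole, 18 mm wide (for the 12 mm shaft), at the lid's underside, 53 mm straight below lid_grip
- lid_pin_hole (a point): centre of the lid's pin hole, 13 mm wide (for the 8 mm guide pin), at the lid's underside, 55 mm along lid x from lid_hole; marked by a dark ring
- disinfectant_spray: white trigger spray bottle standing, 218 mm tall, within 60 mm of its origin (middle of the underside); bystander
- film_box: orange carton, 62 x 125 x 62 mm (x, y, z), origin in the middle of the underside; bystander
- tube_pink: standing tube with pink cap, 34 mm across, 113 mm tall, origin in the middle of the underside; bystander
- tube_green: standing tube with green cap, 34 mm across, 113 mm tall, origin in the middle of the underside; bystander
- glass_beaker: small clear beaker, 45 mm across, 59 mm tall, origin in the middle of the underside; bystander
- pipette: micropipette lying on its side, 246 x 47 x 23 mm, origin in the middle of the underside; bystander

How it is judged:
By the outcome, as a careful person would: the job done as asked, in the order asked, and still so for the second after the job is handed in, with the robot touching nothing.
It also fails if it takes over 62 s, if anything falls off the work surface, if the arm or the gripper's body presses on something with over 40 N, if the wrist force passes 120 N, or if a joint passes its speed limit or range.

### The arm

A 6-joint arm with a two-finger parallel gripper is mounted at the origin on a cart in front of the work surface, level with it; the furniture and walls round the work are solid. World frame = base frame: x ahead of the robot, y to its left, z up, the work surface at z = 0. Lengths are in mm, angles in rad, forces in N, time in s.
With the tool pointing down it reaches from about 275 to 750 mm from the base axis. Payload 10.2 kg.
Tool frame: the origin (TCP) lies midway between the tips of the shut fingers; the grasp point (between the pads) lies 19 mm behind it; z points along the fingers, y is the line along which they close (so a half turn about z gives the same grasp; the last joint's range is limited). The gripper opens to 85 mm and grips with 20 to 120 N. Pads are 22 mm wide; open, the fingers measure 114 mm over their backs; the gripper's body (76 mm by 85 mm) begins 54 mm behind the grasp point. The pads swing forward as they close: fully open they stand 13 mm farther back than shut.
Start: joints at [1.024, 0.313, 1.498, -0, 1.331, -0.223], TCP at [167.053, 497.719, 231.294] pointing down, gripper open.
Joint ranges: [-2.94, 2.94], [-0.97, 2.17], [0.19, 2.56], [-1.23, 4.37], [0.02, 3.11], [-2.88, 2.88]. Speed limits (rad/s): [2.39, 2.39, 3.01, 3.14, 3.14, 3.14].

### API

Orientations are given as a unit quaternion [w, x, y, z].
In Python, from rig import ctrl gives the robot as it stands.
- The arm moves only by the tool send_rows, never from a script. Its argument "targets" is a list of rows, each a list of 7 numbers: the closure, from -1 (fully open) to 1 (shut), so that 0 is half open, then the shift along the tool's x, y, z in m, then the turn, a rotation vector about the tool's x, y, z in rad. In form: [[claw, dx, dy, dz, ax, ay, az], ...]. A call has exactly 10 rows; each row shifts and turns the commanded pose from where the row before left it, along the tool's axes as they then stand; what a row does not reach is not made up. A row lasts 1/8 s, in which the tool goes at most 62.5 mm and 10.7 degrees, less where a joint would pass 70% of its speed; a pose out of reach is approached as far as the arm can. A call with a gripper value outside its range is refused whole. The fingers move at their own pace and stop on an object; "squeeze" is the grip in N (left out, the last holds). Time passes only in rows, so rows that do not move let the fingers close, or fill a call up. It gives the time, the measured TCP pose, the force, the opening and the grip force at its end, in the units of the state.
- ctrl.sense(): the state, without advancing time (a new reading comes with each control period).
- ctrl.capture(name): name is "scene" or "top" or "wrist"; returns a dict with "img" (420x560x3 uint8, red, green, blue), "camera_matrix" (3x3 intrinsics, pixels), "k1" (the pictures are not rectified: a ray, as slopes to the right and down, at radius r is drawn at 1 + k1 r^2 times it, then the intrinsics apply), "R" (3x3) and "t" (3): a world point X has camera coordinates R X + t. Camera axes: x right, y down, z forward; pixel columns grow to the right and rows downward; lengths in mm; the calibration is good to about 2 mm. A picture is of the moment at which its call begins. There is no depth.
- ctrl.finish_job(): hands the job in; it is judged then, once.
Trained networks look in a picture, given as the dict that the camera call returned (one of the last four; its "shot" number tells which), for a name from the list of things; names that differ only in an ending like _2 or _b are one class to them, and where a whole thing is asked for, a point or a joint stands for the part that bears it (a point fixed in the world has none). Each returns a list of dicts, best first, with "score" (0 to 1); they miss things now and then, are a little off and sometimes report something else, mostly with a low value. They report only what shows in the picture. A call takes as long as a camera call.
- ctrl.boxes_of(query, picture): "extent" ([left, top, width, height] in pixels, round what is visible of it).
- ctrl.landmark_of(query, picture): "point" ([column, row] in pixels: a listed point, or the origin of a listed thing).
The state is a dict: "time_s": time; "joints": joint angles; "dq": joint speeds; "tau": joint torques, N m; "eef_pos": TCP position; "ee_rot": TCP orientation; "force": force on the tool from outside, world axes, zero at the start; "wrist_torque": the same for the moment, N m; "grip_width": opening from 0.0 (shut) to 1.0 (fully open); "grip_force": force on a finger pad.
Only numpy, scipy, OpenCV 4.12 (cv2) and the standard library are available. Lean on these libraries where they do the work, as an engineer would, in place of code of your own. Each camera call takes 0.05 s, during which the arm holds its last target. There are 200 camera calls.

## Working session

There is one attempt and no reset: what is moved stays moved. The work goes in short steps, Python scripts to look and compute and a tool call to move; the robot and the scene stay as the last step left them, time stands still between calls to the robot, and variables do not carry over. Pictures are saved under pics/ and viewed, at most 10 in all, crops included, and the job is handed in when it is done.

Besides the shell and the picture viewer there is one more tool, called after "Emit:" by a JSON object that holds its "method" and its "body". send_rows: Moves the arm, as the interface text tells. Its arguments: {"type":"object","properties":{"targets":{"type":"array"},"squeeze":{"type":"number"}},"required":["targets"]}

```bash
ls; mkdir -p pics; cat > h.py <<'E'
import numpy as np, cv2
from rig import ctrl
from scipy.spatial.transform import Rotation as Rn
def ray(p,uv):
    K=np.array(p["camera_matrix"]);R=np.array(p["R"]);t=np.array(p["t"]);k=p["k1"]
    d=(np.array(uv,float)-K[:2,2])/[K[0,0],K[1,1]]; u=d.copy()
    for _ in range(30): u=d/(1+k*(u@u))
    return -R.T@t, R.T@np.r_[u,1]
def onz(p,uv,z):
    c,d=ray(p,uv); return c+d*(z-c[2])/d[2]
def proj(p,X):
    K=np.array(p["camera_matrix"]);x=np.array(p["R"])@np.array(X,float)+np.array(p["t"]);u=x[:2]/x[2]
    return K[:2,:2]@(u*(1+p["k1"]*(u@u)))+K[:2,2]
def tri(obs):
    A=np.zeros((3,3));b=np.zeros(3)
    for p,uv in obs:
        c,d=ray(p,uv);d/=np.linalg.norm(d);M=np.eye(3)-np.outer(d,d);A+=M;b+=M@c
    return np.linalg.solve(A,b)
def save(p,n): cv2.imwrite(f"pics/{n}.png",p["img"][:,:,::-1])
E
python3 - <<'E'
from h import *
s=ctrl.sense();print({k:np.round(v,3) for k,v in s.items()})
P={n:ctrl.capture(n) for n in("scene","top","wrist")}
Z=dict(tray_grip=58,tray_lip=5,dish_a_mid=12,can_mouth=130,can_pin=130,lid_grip=53,lid_hole=0,lid_pin_hole=0,disinfectant_spray=0,film_box=0,tube_pink=0,tube_green=0,glass_beaker=0,pipette=0)
for n,p in P.items():
    save(p,n+"0");R=np.array(p["R"]);print(n,np.round(-R.T@np.array(p["t"])))
for q,z in Z.items():
    for n,p in P.items():
        for r in ctrl.landmark_of(q,p)[:3]:
            print(q,n,round(r["score"],2),np.round(r["point"]),np.round(onz(p,r["point"],z)))
E
```

```text
pics
{'time_s': np.float64(0.0), 'joints': array([ 1.024,  0.313,  1.498, -0.   ,  1.331, -0.223]), 'dq': array([ 0.001, -0.   ,  0.002, -0.   , -0.   , -0.   ]), 'tau': array([-1.0000e-03, -4.1229e+01, -2.5973e+01, -0.0000e+00,  4.0000e-03,
       -0.0000e+00]), 'eef_pos': array([166.894, 497.489, 230.713]), 'ee_rot': array([-0.   ,  0.161,  0.987, -0.001]), 'force': array([-0.049,  0.069, -0.238]), 'wrist_torque': array([ 0.03 , -0.04 ,  0.025]), 'grip_force': np.float64(0.0), 'grip_width': np.float64(1.002)}
scene [-136. -460. 1125.]
top [ 400.  154. 1185.]
wrist [105. 519. 373.]
tray_grip scene 0.72 [239. 226.] [458. 233.  58.]
tray_grip top 0.79 [264. 243.] [465. 225.  58.]
tray_grip top 0.66 [370. 234.] [493. -67.  58.]
tray_grip top 0.52 [326. 186.] [625.  53.  58.]
tray_lip scene 0.7 [272. 282.] [411.  60.   5.]
tray_lip top 0.82 [322. 261.] [419.  61.   5.]
dish_a_mid scene 0.37 [249. 250.] [443. 180.  12.]
dish_a_mid top 0.6 [281. 255.] [435. 178.  12.]
can_mouth scene 0.68 [326. 207.] [630.  64. 130.]
can_mouth top 0.94 [325. 178.] [631.  61. 130.]
can_mouth top 0.53 [344.
[... 722 characters left out ...]
. -62.   0.]
film_box top 0.58 [344. 135.] [792.  -9.   0.]
film_box top 0.25 [235. 277.] [370. 309.   0.]
tube_pink scene 0.8 [369. 285.] [ 588. -135.    0.]
tube_pink top 0.67 [386. 201.] [ 591. -128.    0.]
tube_pink top 0.17 [327. 175.] [669.  44.   0.]
tube_green scene 0.77 [197. 242.] [365. 315.   0.]
tube_green top 0.53 [235. 281.] [361. 308.   0.]
tube_green wrist 0.72 [187. 362.] [367. 306.   0.]
glass_beaker scene 0.54 [262. 297.] [361.  50.   0.]
glass_beaker top 0.71 [324. 280.] [365.  57.   0.]
pipette scene 0.92 [157. 208.] [368. 507.   0.]
pipette top 0.86 [162. 275.] [374. 523.   0.]
pipette top 0.28 [231. 278.] [369. 321.   0.]
pipette wrist 0.67 [339. 324.] [374. 515.   0.]
```

```bash
python3 - <<'E'
import cv2
a=cv2.imread("pics/top0.png")[110:310,130:430]; cv2.imwrite("pics/topc.png",cv2.resize(a,(800,533),interpolation=cv2.INTER_CUBIC))
a=cv2.imread("pics/scene0.png")[120:340,130:430]; cv2.imwrite("pics/scenec.png",cv2.resize(a,(800,586),interpolation=cv2.INTER_CUBIC))
E
```

```text
(no output)
```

View pics/topc.png

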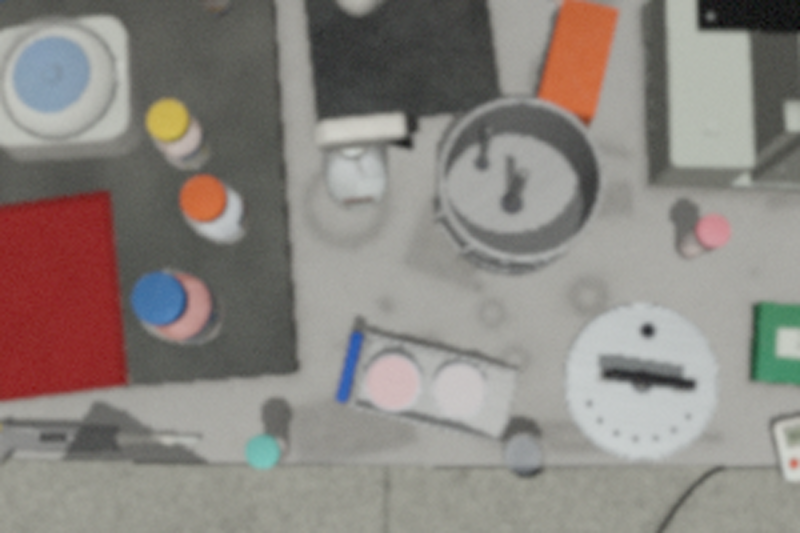

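View pics/scenec.png

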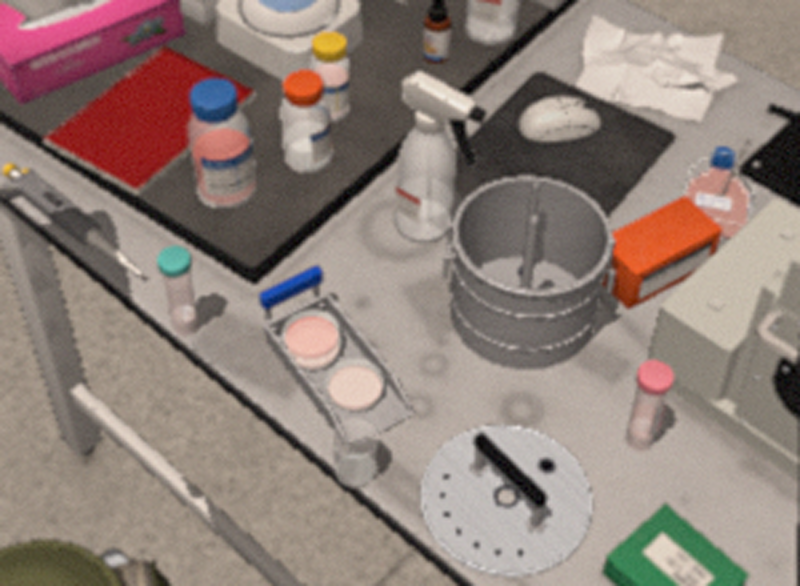

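The top and scene views agree. In the top crop, the tray runs from the blue bar at (350,367) to the lip at (508,405). The stacked dishes are at (393,380) and the single dish at (459,390). The can is at (512,190) with its pin up-left, and the lid is at (641,380) with its pin hole at (648,330). The beaker is next to the lip at (523,447).

```bash
cat >> h.py <<'E'
def pose():
    s=ctrl.sense();q=np.array(s["ee_rot"]);return np.array(s["eef_pos"]),Rn.from_quat(q[[1,2,3,0]])
def Rt(yaw,tilt=0):  # tool y at world yaw (deg), tool down; tilt: rotate about tool x (deg)
    y=np.array([np.cos(np.radians(yaw)),np.sin(np.radians(yaw)),0]);z=np.array([0,0,-1.])
    return Rn.from_matrix(np.c_[np.cross(y,z),y,z])*Rn.from_rotvec([np.radians(tilt),0,0])
def rows(claw,start,goal,n,nd=3):
    (p0,R0),(p1,R1)=start,goal; w=(R0.inv()*R1).as_rotvec()
    p=np.array(p0,float);R=R0;wr=np.round(w/n,nd)
    for k in range(n):
        want=p0+(np.array(p1)-p0)*(k+1)/n
        d=np.round(R.inv().apply(want-p)/1000,nd); p=p+R.apply(d)*1000; R=R*Rn.from_rotvec(wr)
        print([claw,*map(float,d+0),*map(float,wr+0)],end=",\n")
    print("end",np.round(p,1),"deg off",np.degrees((R.inv()*R1).magnitude()).round(2)); return p,R
E
python3 - <<'E'
from h import *
p=ctrl.capture("wrist");x,R=pose()
print("cam in tool",R.inv().as_matrix()@np.array(p["R"]).T, R.inv().apply(-np.array(p["R"]).T@p["t"]-x),p["camera_matrix"])
Rg=R*Rn.from_rotvec([0,0,3.08]); print(np.degrees(np.arctan2(*Rg.as_matrix()[[1,0],1])))
m=(0.5*(x+[440,170,290]))
a=rows(-1,(x,R),(m,R*Rn.from_rotvec([0,0,1.54])),10)
rows(-1,a,(np.array([440,170,270]),Rt(-105)),10)
E
```

```text
cam in tool [[-3.87558134e-04 -9.64841371e-01 -2.62832607e-01]
 [ 9.99999888e-01 -3.02497566e-04 -3.64094571e-04]
 [ 2.71787281e-04 -2.62832718e-01  9.64841380e-01]] [ 6.57943960e+01 -5.70697729e-02 -1.42263666e+02] [[335.97923685   0.         274.65739811]
 [  0.         335.97923685 207.75969145]
 [  0.           0.           1.        ]]
-105.0209175852791
[-1, -0.018, -0.011, -0.003, 0.0, 0.0, 0.154],
[-1, -0.02, -0.008, -0.003, 0.0, 0.0, 0.154],
[-1, -0.021, -0.006, -0.003, 0.0, 0.0, 0.154],
[-1, -0.021, -0.002, -0.003, 0.0, 0.0, 0.154],
[-1, -0.021, 0.002, -0.003, 0.0, 0.0, 0.154],
[-1, -0.021, 0.004, -0.003, 0.0, 0.0, 0.154],
[-1, -0.02, 0.008, -0.003, 0.0, 0.0, 0.154],
[-1, -0.018, 0.011, -0.002, 0.0, 0.0, 0.154],
[-1, -0.017, 0.013, -0.003, 0.0, 0.0, 0.154],
[-1, -0.014, 0.016, -0.003, 0.0, 0.0, 0.154],
end [303.7 334.  260.3] deg off 0.0
[-1, -0.012, 0.018, -0.001, 0.0, 0.0, 0.154],
[-1, -0.009, 0.019, -0.001, 0.0, 0.0, 0.154],
[-1, -0.005, 0.021, -0.001, 0.0, 0.0, 0.154],
[-1, -0.003, 0.021, -0.001, 0.0, 0.0, 0.154],
[-1, 0.0, 0.021, -0.001, 0.0, 0.0, 0.154],
[-1, 0.004, 0.021, -0.001, 0.0, 0.0, 0.154],
[-1, 0.008, 0.02, -0.001, 0.0, 0.0, 0.154],
[-1, 0.01, 0.019, -0.001, 0.0, 0.0, 0.154],
[-1, 0.013, 0.017, -0.001, 0.0, 0.0, 0.154],
[-1, 0.015, 0.015, -0.001, 0.0, 0.0, 0.154],
end [440.1 169.9 270.3] deg off 0.02
```

Emit:
{"method": "send_rows", "body": {"targets": [[-1,-0.018,-0.011,-0.003,0,0,0.154],[-1,-0.02,-0.008,-0.003,0,0,0.154],[-1,-0.021,-0.006,-0.003,0,0,0.154],[-1,-0.021,-0.002,-0.003,0,0,0.154],[-1,-0.021,0.002,-0.003,0,0,0.154],[-1,-0.021,0.004,-0.003,0,0,0.154],[-1,-0.02,0.008,-0.003,0,0,0.154],[-1,-0.018,0.011,-0.002,0,0,0.154],[-1,-0.017,0.013,-0.003,0,0,0.154],[-1,-0.014,0.016,-0.003,0,0,0.154]]}}

```text
time_s: 3.55
eef_pos: [304.1, 333.4, 260.5]
ee_rot: [0.0, 0.804, 0.594, 0.0]
force: [0.5, -0.5, 0.7]
grip_width: 0.998
grip_force: 0.0
```

Emit:
{"method": "send_rows", "body": {"targets": [[-1,-0.012,0.018,-0.001,0,0,0.154],[-1,-0.009,0.019,-0.001,0,0,0.154],[-1,-0.005,0.021,-0.001,0,0,0.154],[-1,-0.003,0.021,-0.001,0,0,0.154],[-1,0,0.021,-0.001,0,0,0.154],[-1,0.004,0.021,-0.001,0,0,0.154],[-1,0.008,0.02,-0.001,0,0,0.154],[-1,0.01,0.019,-0.001,0,0,0.154],[-1,0.013,0.017,-0.001,0,0,0.154],[-1,0.015,0.015,-0.001,0,0,0.154]]}}

```text
time_s: 4.8
eef_pos: [440.5, 169.3, 270.4]
ee_rot: [-0.0, 0.991, -0.133, 0.0]
force: [0.2, -0.3, 0.2]
grip_width: 0.995
grip_force: 0.0
```

```bash
python3 - <<'E'
from h import *
p=ctrl.capture("wrist");save(p,"w1")
for q,z in dict(tray_grip=58,tray_lip=5,dish_a_mid=12,can_mouth=130,can_pin=130,glass_beaker=0).items():
    for r in ctrl.landmark_of(q,p)[:2]: print(q,round(r["score"],2),np.round(r["point"]),np.round(onz(p,r["point"],z),1))
print(ctrl.sense()["time_s"])
E
```

```text
tray_grip 0.77 [219. 183.] [454.1 227.2  58. ]
tray_lip 0.59 [365. 172.] [413.1  61.3   5. ]
tray_lip 0.29 [500. 118.] [ 435.1 -111.9    5. ]
glass_beaker 0.61 [384. 206.] [362.5  45.6   0. ]
5.15
```

View pics/w1.png

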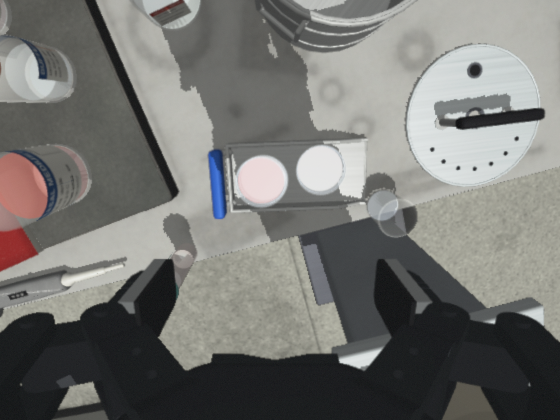

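The blue bar runs from (215,152) to (219,217), and the lip is near (366,172). The beaker, at about (384,206), is close to the lip corner. Next I'll segment the bar for a precise grasp.

```bash
python3 - <<'E'
from h import *
p=ctrl.capture("wrist");im=p["img"].astype(int)
def bar(p):
    im=p["img"].astype(int);m=((im[...,2]>im[...,0]+60)&(im[...,2]>im[...,1]+40)).astype(np.uint8)
    n,l,st,c=cv2.connectedComponentsWithStats(m); 
    out=[(st[i,4],i) for i in range(1,n)]; out.sort(reverse=True); return l,[i for _,i in out[:4]],c,st
l,ids,c,st=bar(p)
for i in ids:
    if st[i,4]<150: continue
    ys,xs=np.where(l==i); W=np.array([onz(p,(u,v),66)[:2] for u,v in zip(xs,ys)])
    rc=cv2.minAreaRect(W.astype(np.float32)); print("wrist",st[i,4],c[i].round(),rc)
t=ctrl.capture("top");l,ids,c,st=bar(t)
for i in ids:
    if st[i,4]<30: continue
    ys,xs=np.where(l==i); W=np.array([onz(t,(u,v),66)[:2] for u,v in zip(xs,ys)])
    print("top",st[i,4],c[i].round(),cv2.minAreaRect(W.astype(np.float32)))
for uv in [(367,139),(366,206)]: print(onz(p,uv,5))
E
```

```text
wrist 806 [217. 183.] ((453.7260437011719, 228.67330932617188), (13.089080810546875, 72.8353500366211), 76.79289245605469)
top 265 [189. 222.] ((522.9389038085938, 431.796630859375), (47.28375244140625, 50.765071868896484), 0.4334736168384552)
top 36 [133.  97.] ((891.59326171875, 618.7661743164062), (23.437572479248047, 17.509174346923828), 62.5705451965332)
[451.14391336  52.60968409   5.        ]
[369.60124781  69.65335167   5.        ]
```

```bash
python3 - <<'E'
from h import *
a=rows(0.2,pose(),(np.array([453,228.5,110]),Rt(-103.5)),6)
rows(0.2,a,(np.array([453,228.5,41]),Rt(-103.5)),4)
E
```

```text
[0.2, 0.0, -0.01, 0.027, 0.0, 0.0, -0.004],
[0.2, -0.001, -0.01, 0.026, 0.0, 0.0, -0.004],
[0.2, 0.0, -0.01, 0.027, 0.0, 0.0, -0.004],
[0.2, 0.0, -0.01, 0.027, 0.0, 0.0, -0.004],
[0.2, 0.0, -0.01, 0.027, 0.0, 0.0, -0.004],
[0.2, -0.001, -0.01, 0.026, 0.0, 0.0, -0.004],
end [452.7 228.9 110.4] deg off 0.05
[0.2, 0.0, 0.0, 0.017, 0.0, 0.0, 0.0],
[0.2, 0.0, 0.0, 0.018, 0.0, 0.0, 0.0],
[0.2, 0.0, 0.0, 0.017, 0.0, 0.0, 0.0],
[0.2, 0.0, 0.0, 0.017, 0.0, 0.0, 0.0],
end [452.7 228.9  41.4] deg off 0.05
```

Emit:
{"method": "send_rows", "body": {"targets": [[0.2,0,-0.01,0.027,0,0,-0.004],[0.2,-0.001,-0.01,0.026,0,0,-0.004],[0.2,0,-0.01,0.027,0,0,-0.004],[0.2,0,-0.01,0.027,0,0,-0.004],[0.2,0,-0.01,0.027,0,0,-0.004],[0.2,-0.001,-0.01,0.026,0,0,-0.004],[0.2,0,0,0.017,0,0,0],[0.2,0,0,0.018,0,0,0],[0.2,0,0,0.017,0,0,0],[0.2,0,0,0.017,0,0,0]]}}

```text
time_s: 6.5
eef_pos: [453.0, 228.8, 40.8]
ee_rot: [-0.0, 0.993, -0.118, 0.0]
force: [0.1, -0.8, 0.3]
grip_width: 0.404
grip_force: 0.0
```

```bash
python3 - <<'E'
from h import *
print(ctrl.sense()["eef_pos"],ctrl.sense()["grip_width"],ctrl.sense()["force"])
p=ctrl.capture("scene");a=p["img"][160:330,180:380];cv2.imwrite("pics/g1.png",cv2.resize(a[:,:,::-1],(700,595),interpolation=cv2.INTER_CUBIC))
E
```

```text
[452.97723905 228.75461467  40.8072305 ] 0.4041057169082668 [ 0.11440251 -0.78073163  0.34678909]
```

View pics/g1.png

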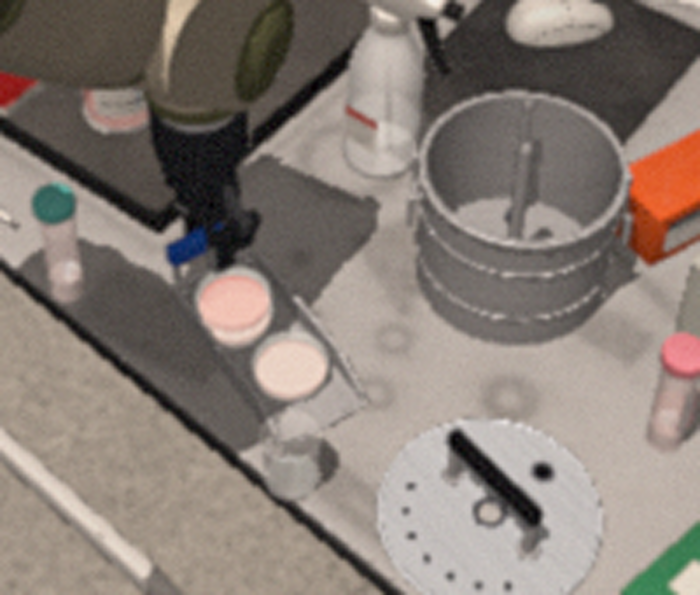

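The fingers straddle the blue bar at crop pixel (230,235), and nothing else has moved. I'll close on it and lift gently.

Emit:
{"method": "send_rows", "body": {"targets": [[1,0,0,0,0,0,0],[1,0,0,0,0,0,0],[1,0,0,0,0,0,0],[1,0,0,0,0,0,0],[1,0,0,-0.004,0,0,0],[1,0,0,-0.008,-0.02,0,0],[1,0,0,-0.015,-0.03,0,0],[1,0,0,-0.02,-0.03,0,0],[1,0,0,-0.025,-0.03,0,0],[1,0,0,-0.025,-0.03,0,0]], "squeeze": 100}}

```text
time_s: 7.8
eef_pos: [454.5, 234.3, 139.2]
ee_rot: [0.07, 0.99, -0.119, -0.008]
force: [-0.3, 0.4, -3.0]
grip_width: 0.132
grip_force: 97.6
```

```bash
cat >> h.py <<'E'
def fromlip(lip,yaw,tilt):
    R=Rt(yaw,tilt); return np.array(lip,float)-R.apply([0,172,36]),R
E
python3 - <<'E'
from h import *
p=ctrl.capture("scene");a=p["img"][130:330,180:380];cv2.imwrite("pics/g2.png",cv2.resize(a[:,:,::-1],(600,600),interpolation=cv2.INTER_CUBIC))
x,R=pose();print(x,np.degrees(np.arctan2(*R.as_matrix()[[1,0],1])),R.as_matrix()[:,1])
g=fromlip([560,62,185],0,-8);print(g[0])
m=(0.5*(x+g[0]),R*Rn.from_rotvec(0.5*(R.inv()*g[1]).as_rotvec()))
a=rows(1,(x,R),m,10);rows(1,a,g,10)
print(ctrl.sense()["time_s"],ctrl.sense()["grip_width"],ctrl.sense()["force"])
E
```

```text
[455.8852944  235.27862773 142.31089949] -103.67281413659514 [-0.23406277 -0.96214788  0.13959254]
[384.66366054  62.         196.71187711]
[1, -0.001, 0.01, -0.001, 0.0, 0.012, -0.09],
[1, -0.003, 0.009, -0.002, 0.0, 0.012, -0.09],
[1, -0.003, 0.009, -0.001, 0.0, 0.012, -0.09],
[1, -0.004, 0.009, -0.002, 0.0, 0.012, -0.09],
[1, -0.004, 0.008, -0.001, 0.0, 0.012, -0.09],
[1, -0.005, 0.008, -0.002, 0.0, 0.012, -0.09],
[1, -0.007, 0.008, -0.002, 0.0, 0.012, -0.09],
[1, -0.006, 0.007, -0.001, 0.0, 0.012, -0.09],
[1, -0.007, 0.006, -0.002, 0.0, 0.012, -0.09],
[1, -0.008, 0.006, -0.002, 0.0, 0.012, -0.09],
end [420.5 148.5 169.4] deg off 0.36
[1, -0.008, 0.005, -0.002, 0.0, 0.013, -0.089],
[1, -0.009, 0.004, -0.002, 0.0, 0.013, -0.089],
[1, -0.009, 0.003, -0.002, 0.0, 0.013, -0.089],
[1, -0.009, 0.003, -0.003, 0.0, 0.013, -0.089],
[1, -0.009, 0.002, -0.002, 0.0, 0.013, -0.089],
[1, -0.009, 0.001, -0.003, 0.0, 0.013, -0.089],
[1, -0.01, 0.0, -0.003, 0.0, 0.013, -0.089],
[1, -0.009, -0.001, -0.003, 0.0, 0.013, -0.089],
[1, -0.009, -0.002, -0.003, 0.0, 0.013, -0.089],
[1, -0.009, -0.002, -0.003, 0.0, 0.013, -0.089],
end [384.5  62.1 197. ] deg off 0.12
7.85 0.1335544747188211 [0.40190105 1.5402198  1.84114891]
```

View pics/g2.png

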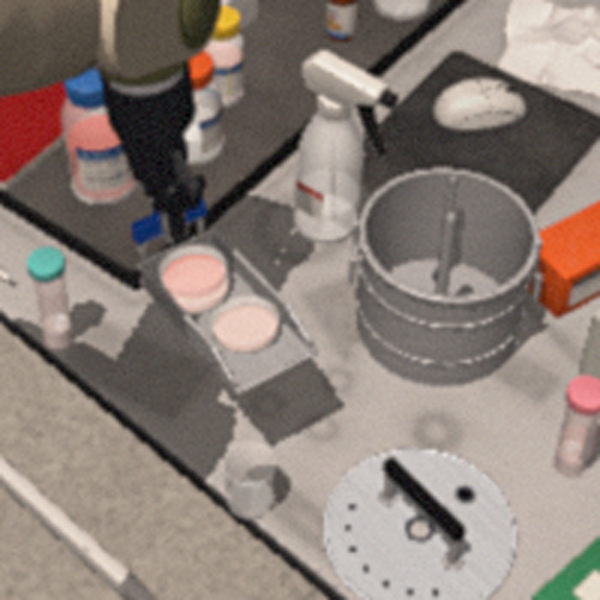

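The tray is held level-ish with the lip slightly up, and all three dishes are on it: the stack at (195,278) and the single at (246,328) in the crop. I'll swing it toward the can from the robot side.

Emit:
{"method": "send_rows", "body": {"targets": [[1,-0.001,0.008,-0.004,0,0.006,-0.05],[1,-0.003,0.009,-0.005,0,0.012,-0.09],[1,-0.003,0.009,-0.005,0,0.012,-0.09],[1,-0.004,0.009,-0.005,0,0.012,-0.09],[1,-0.004,0.008,-0.004,0,0.012,-0.09],[1,-0.005,0.008,-0.003,0,0.012,-0.09],[1,-0.007,0.008,-0.003,0,0.012,-0.09],[1,-0.006,0.007,-0.003,0,0.012,-0.09],[1,-0.007,0.006,-0.003,0,0.012,-0.09],[1,-0.008,0.006,-0.003,0,0.012,-0.09]]}}

```text
time_s: 9.1
eef_pos: [416.2, 153.4, 186.5]
ee_rot: [0.066, 0.948, 0.31, 0.018]
force: [-0.9, 0.4, -2.7]
grip_width: 0.131
grip_force: 97.7
```

Emit:
{"method": "send_rows", "body": {"targets": [[1,-0.008,0.005,-0.002,0,0.013,-0.09],[1,-0.009,0.004,-0.002,0,0.013,-0.09],[1,-0.009,0.003,-0.002,0,0.013,-0.09],[1,-0.009,0.003,-0.003,0,0.013,-0.09],[1,-0.009,0.002,-0.002,0,0.013,-0.09],[1,-0.009,0.001,-0.003,0,0.013,-0.09],[1,-0.01,0,-0.003,0,0.013,-0.09],[1,-0.009,-0.001,-0.003,0,0.013,-0.09],[1,-0.007,-0.002,-0.003,0,0.013,-0.09],[1,-0.004,-0.001,-0.002,0,0.008,-0.06]]}}

```text
time_s: 10.35
eef_pos: [379.3, 75.1, 213.4]
ee_rot: [0.049, 0.727, 0.684, 0.046]
force: [0.8, 0.3, -2.9]
grip_width: 0.135
grip_force: 97.7
```

```bash
python3 - <<'E'
from h import *
p=ctrl.capture("top");a=p["img"][90:290,220:430];cv2.imwrite("pics/g3.png",cv2.resize(a[:,:,::-1],(630,600),interpolation=cv2.INTER_CUBIC))
x,R=pose();print(x,np.degrees(np.arctan2(*R.as_matrix()[[1,0],1])),R.as_matrix()[:,1],"lip",x+R.apply([0,172,36]))
for q,z in dict(can_mouth=130,can_pin=130,tray_lip=180).items():
    for r in ctrl.landmark_of(q,p)[:1]: print(q,round(r["score"],2),np.round(r["point"]),np.round(onz(p,r["point"],z),1))
print(ctrl.sense()["time_s"],ctrl.sense()["grip_width"],ctrl.sense()["force"])
E
```

```text
[379.27209323  74.87835537 213.57288343] -3.3704693138712805 [ 0.98933682 -0.05826574  0.13348322] lip [554.23482015  64.56922229 200.85415853]
can_mouth 0.63 [325. 176.] [637.4  62.7 130. ]
can_pin 0.87 [313. 159.] [682.9  92.7 130. ]
tray_lip 0.84 [326. 203.] [556.8  63.8 180. ]
10.55 0.130773383252015 [ 0.13081359  0.0340165  -2.55329024]
```

View pics/g3.png

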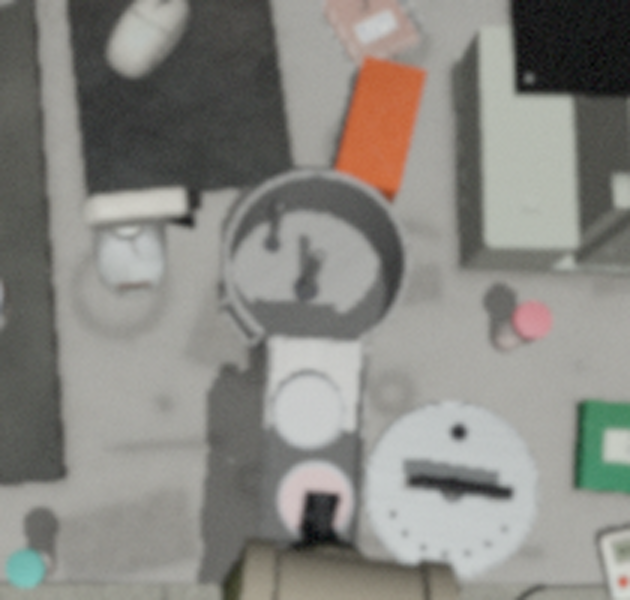

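```bash
python3 - <<'E'
from h import *
s=pose()
a=rows(1,s,fromlip([566,63.5,160],-3.4,4),5)
for l,t in [((570,63,152),10),((575,63,145),18),((576,63,138),26),((577,63,133),34),((578,63,130),42)]: a=rows(1,a,fromlip(l,-3.4,t),1)
print()
for l,t in [((578,63,128),48),((578,63,127),52)]: a=rows(1,a,fromlip(l,-3.4,t),1)
E
```

```text
[1, 0.0, 0.003, 0.002, 0.041, 0.0, -0.001],
[1, 0.0, 0.004, 0.001, 0.041, 0.0, -0.001],
[1, 0.0, 0.003, 0.001, 0.041, 0.0, -0.001],
[1, -0.001, 0.004, 0.001, 0.041, 0.0, -0.001],
[1, 0.0, 0.003, 0.001, 0.041, 0.0, -0.001],
end [396.9  73.4 208.3] deg off 0.07
[1, 0.0, 0.01, -0.01, 0.103, 0.0, 0.0],
end [407.5  72.7 217.5] deg off 0.03
[1, 0.0, 0.012, -0.017, 0.14, 0.0, 0.0],
end [422.3  71.8 232.2] deg off 0.01
[1, 0.0, 0.01, -0.018, 0.14, 0.0, 0.0],
end [437.3  70.9 246.2] deg off 0.02
[1, 0.0, 0.01, -0.019, 0.139, 0.0, 0.0],
end [454.6  69.9 258.9] deg off 0.02
[1, 0.0, 0.009, -0.022, 0.14, 0.0, 0.0],
end [474.3  68.7 272.1] deg off 0.01

[1, 0.0, 0.006, -0.016, 0.105, 0.0, 0.0],
end [489.5  67.8 280. ] deg off 0.02
[1, 0.0, 0.004, -0.011, 0.07, 0.0, 0.0],
end [500.3  67.2 284.4] deg off 0.03
```

Emit:
{"method": "send_rows", "body": {"targets": [[1,0,0.003,0.002,0.041,0,0],[1,0,0.004,0.001,0.041,0,0],[1,0,0.003,0.001,0.041,0,0],[1,0,0.004,0.001,0.041,0,0],[1,0,0.003,0.001,0.041,0,0],[1,0,0.01,-0.01,0.103,0,0],[1,0,0.012,-0.017,0.14,0,0],[1,0,0.01,-0.018,0.14,0,0],[1,0,0.01,-0.019,0.14,0,0],[1,0,0.009,-0.022,0.14,0,0]]}}

```text
time_s: 11.8
eef_pos: [475.5, 69.7, 272.5]
ee_rot: [-0.262, 0.68, 0.638, -0.247]
force: [-1.0, 0.1, -2.7]
grip_width: 0.133
grip_force: 98.1
```

Emit:
{"method": "send_rows", "body": {"targets": [[1,0,0.006,-0.016,0.105,0,0],[1,0,0.004,-0.011,0.07,0,0],[1,0,0,0,0,0,0],[1,0,0,0,0,0,0],[1,0,0,0,0,0,0],[1,0,0,0,0,0,0],[1,0,0,0,0,0,0],[1,0,0,0,0,0,0],[1,0,0,0,0,0,0],[1,0,0,0,0,0,0]]}}

```text
time_s: 13.05
eef_pos: [500.6, 67.9, 284.7]
ee_rot: [-0.32, 0.655, 0.615, -0.3]
force: [0.1, -0.5, -0.6]
grip_width: 0.128
grip_force: 98.3
```

```bash
python3 - <<'E'
from h import *
p=ctrl.capture("scene");t=ctrl.capture("top")
f=lambda p,a:cv2.resize(a[:,:,::-1],(400,400),interpolation=cv2.INTER_CUBIC)
cv2.imwrite("pics/g4.png",np.hstack([f(p,p["img"][110:290,240:420]),f(t,t["img"][110:250,260:400])]))
x,R=pose();print(x,"lip",x+R.apply([0,172,36]),np.degrees(np.arcsin(-R.as_matrix()[2,1])))
for n,q in(("s",p),("t",t)):print(n,[(round(r["score"],2),np.round(r["extent"])) for r in ctrl.boxes_of("dish_a_mid",q)])
print(ctrl.sense()["time_s"],ctrl.sense()["grip_width"],ctrl.sense()["force"])
E
```

```text
[500.56270519  67.84235132 284.64843524] lip [577.79577776  63.07367063 126.87545851] 52.05275932755186
s []
t [(0.41, array([294., 157.,  14.,  46.]))]
13.25 0.13455918536638184 [ 0.16940717  0.1852789  -1.50915589]
```

View pics/g4.png

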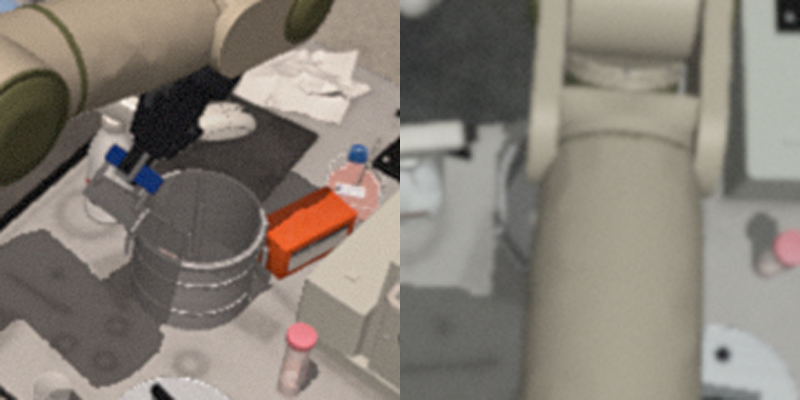

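```bash
python3 - <<'E'
from h import *
x,R=pose()
a=(x+R.apply([0,-39,0]),R)
a=rows(1,a,(np.array([390,90,215]),Rt(-10,0)),7);print()
m=rows(1,a,(np.array([420,175,200]),Rt(-57,0)),10)
E
```

```text
[1, 0.002, 0.004, 0.019, -0.13, 0.007, 0.015],
[1, 0.002, 0.001, 0.019, -0.13, 0.007, 0.015],
[1, 0.002, -0.002, 0.019, -0.13, 0.007, 0.015],
[1, 0.002, -0.003, 0.018, -0.13, 0.007, 0.015],
[1, 0.001, -0.007, 0.018, -0.13, 0.007, 0.015],
[1, 0.002, -0.008, 0.018, -0.13, 0.007, 0.015],
[1, 0.001, -0.011, 0.015, -0.13, 0.007, 0.015],
end [390.2  90.1 215.3] deg off 0.17

[1, 0.009, 0.001, 0.002, 0.0, 0.0, 0.082],
[1, 0.009, 0.001, 0.001, 0.0, 0.0, 0.082],
[1, 0.009, 0.0, 0.002, 0.0, 0.0, 0.082],
[1, 0.009, -0.001, 0.001, 0.0, 0.0, 0.082],
[1, 0.009, -0.001, 0.002, 0.0, 0.0, 0.082],
[1, 0.009, -0.002, 0.001, 0.0, 0.0, 0.082],
[1, 0.008, -0.003, 0.002, 0.0, 0.0, 0.082],
[1, 0.008, -0.004, 0.001, 0.0, 0.0, 0.082],
[1, 0.008, -0.004, 0.002, 0.0, 0.0, 0.082],
[1, 0.008, -0.005, 0.001, 0.0, 0.0, 0.082],
end [420.1 175.2 200.2] deg off 0.17
```

Emit:
{"method": "send_rows", "body": {"targets": [[1,0,-0.013,0,0,0,0],[1,0,-0.013,0,0,0,0],[1,0,-0.013,0,0,0,0],[1,0.002,0.004,0.019,-0.13,0.007,0.015],[1,0.002,0.001,0.019,-0.13,0.007,0.015],[1,0.002,-0.002,0.019,-0.13,0.007,0.015],[1,0.002,-0.003,0.018,-0.13,0.007,0.015],[1,0.001,-0.007,0.018,-0.13,0.007,0.015],[1,0.002,-0.008,0.018,-0.13,0.007,0.015],[1,0.001,-0.011,0.015,-0.13,0.007,0.015]]}}

```text
time_s: 14.5
eef_pos: [389.1, 90.3, 215.5]
ee_rot: [0.003, 0.766, 0.643, 0.002]
force: [-0.2, 0.8, -1.9]
grip_width: 0.13
grip_force: 98.1
```

```bash
python3 - <<'E'
from h import *
p=ctrl.capture("scene");t=ctrl.capture("top")
f=lambda p,a:cv2.resize(a[:,:,::-1],(400,400),interpolation=cv2.INTER_CUBIC)
cv2.imwrite("pics/g5.png",np.hstack([f(p,p["img"][140:280,240:380]),f(t,t["img"][120:260,250:390])]))
print(ctrl.sense()["time_s"],ctrl.sense()["force"],pose()[0])
E
```

```text
14.6 [-0.66695708 -0.33792992 -2.0203154 ] [386.49215778  90.83571664 214.69863672]
```

View pics/g5.png

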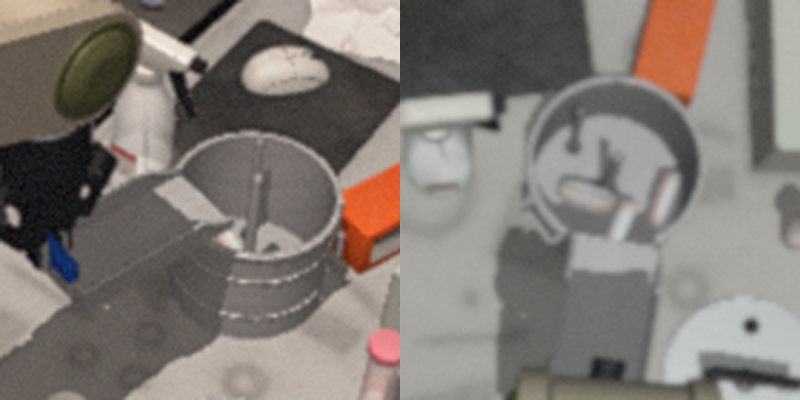

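The tray is empty. All three dishes are in the can, standing on edge well below the rim, at about (590,190), (625,215) and (663,195) in the right half. Now I'll return the tray.

Emit:
{"method": "send_rows", "body": {"targets": [[1,0.009,0.001,0.002,0,0,0.082],[1,0.009,0.001,0.001,0,0,0.082],[1,0.009,0,0.002,0,0,0.082],[1,0.009,-0.001,0.001,0,0,0.082],[1,0.009,-0.001,0.002,0,0,0.082],[1,0.009,-0.002,0.001,0,0,0.082],[1,0.008,-0.003,0.002,0,0,0.082],[1,0.008,-0.004,0.001,0,0,0.082],[1,0.008,-0.004,0.002,0,0,0.082],[1,0.008,-0.005,0.001,0,0,0.082]]}}

```text
time_s: 15.85
eef_pos: [420.3, 175.4, 200.8]
ee_rot: [0.001, 0.959, 0.283, 0.0]
force: [-0.5, -0.9, -2.2]
grip_width: 0.133
grip_force: 98.3
```

```bash
python3 - <<'E'
from h import *
x,R=pose();print(x)
a=rows(1,(x,R),(np.array([465,234,110]),Rt(-103.5)),9)
rows(1,a,(np.array([465,234,50]),Rt(-103.5)),6)
E
```

```text
[420.28359892 175.44777307 200.75895028]
[1, 0.008, -0.003, 0.01, 0.0, 0.0, 0.09],
[1, 0.007, -0.003, 0.01, 0.0, 0.0, 0.09],
[1, 0.007, -0.004, 0.01, 0.0, 0.0, 0.09],
[1, 0.007, -0.005, 0.01, 0.0, 0.0, 0.09],
[1, 0.006, -0.005, 0.01, 0.0, 0.0, 0.09],
[1, 0.006, -0.006, 0.01, 0.0, 0.0, 0.09],
[1, 0.005, -0.007, 0.011, 0.0, 0.0, 0.09],
[1, 0.005, -0.006, 0.01, 0.0, 0.0, 0.09],
[1, 0.003, -0.008, 0.01, 0.0, 0.0, 0.09],
end [464.7 234.5 109.7] deg off 0.13
[1, 0.0, 0.0, 0.01, 0.0, 0.0, 0.0],
[1, 0.0, 0.0, 0.01, 0.0, 0.0, 0.0],
[1, 0.0, 0.0, 0.01, 0.0, 0.0, 0.0],
[1, 0.0, 0.0, 0.01, 0.0, 0.0, 0.0],
[1, 0.0, 0.0, 0.01, 0.0, 0.0, 0.0],
[1, 0.0, 0.0, 0.01, 0.0, 0.0, 0.0],
end [464.7 234.4  49.7] deg off 0.13
```

Emit:
{"method": "send_rows", "body": {"targets": [[1,0.008,-0.003,0.01,0,0,0.09],[1,0.007,-0.003,0.01,0,0,0.09],[1,0.007,-0.004,0.01,0,0,0.09],[1,0.007,-0.005,0.01,0,0,0.09],[1,0.006,-0.005,0.01,0,0,0.09],[1,0.006,-0.006,0.01,0,0,0.09],[1,0.005,-0.007,0.011,0,0,0.09],[1,0.005,-0.006,0.01,0,0,0.09],[1,0.003,-0.008,0.01,0,0,0.09],[1,0,0,0.008,0,0,0]]}}

```text
time_s: 17.1
eef_pos: [464.7, 234.6, 101.2]
ee_rot: [0.001, 0.993, -0.116, 0.001]
force: [-0.1, -0.7, -1.6]
grip_width: 0.131
grip_force: 98.2
```

Emit:
{"method": "send_rows", "body": {"targets": [[1,0,0,0.012,0,0,0],[1,0,0,0.012,0,0,0],[1,0,0,0.012,0,0,0],[1,0,0,0.01,0,0,0],[1,0,0,0.006,0,0,0],[1,0,0,0.003,0,0,0],[1,0,0,0.002,0,0,0],[1,0,0,0.001,0,0,0],[1,0,0,0,0,0,0],[1,0,0,0,0,0,0]]}}

```text
time_s: 18.35
eef_pos: [464.6, 234.4, 43.4]
ee_rot: [0.001, 0.993, -0.117, 0.001]
force: [0.3, 0.7, -2.2]
grip_width: 0.13
grip_force: 98.3
```

Emit:
{"method": "send_rows", "body": {"targets": [[1,0,0,0.001,0,0,0],[1,0,0,0.001,0,0,0],[1,0,0,0.001,0,0,0],[1,0,0,0,0,0,0],[0.4,0,0,0,0,0,0],[0.2,0,0,0,0,0,0],[0.2,0,0,0,0,0,0],[0.2,0,0,0,0,0,0],[0.2,0,0,-0.02,0,0,0],[0.2,0,0,-0.03,0,0,0]]}}

```text
time_s: 19.6
eef_pos: [464.0, 234.2, 90.2]
ee_rot: [0.001, 0.993, -0.117, 0.0]
force: [0.3, -0.4, 0.2]
grip_width: 0.4
grip_force: 0.0
```

```bash
python3 - <<'E'
from h import *
a=rows(-0.2,pose(),(np.array([480,190,300]),Rt(-103.5+57)),10)
rows(-0.2,a,(np.array([651,37,300]),Rt(34)),10)
E
```

```text
[-0.2, 0.003, 0.004, -0.021, 0.0, 0.0, -0.099],
[-0.2, 0.002, 0.004, -0.021, 0.0, 0.0, -0.099],
[-0.2, 0.002, 0.005, -0.021, 0.0, 0.0, -0.099],
[-0.2, 0.001, 0.004, -0.021, 0.0, 0.0, -0.099],
[-0.2, 0.001, 0.005, -0.021, 0.0, 0.0, -0.099],
[-0.2, 0.0, 0.004, -0.021, 0.0, 0.0, -0.099],
[-0.2, 0.0, 0.005, -0.021, 0.0, 0.0, -0.099],
[-0.2, 0.0, 0.005, -0.021, 0.0, 0.0, -0.099],
[-0.2, -0.001, 0.005, -0.021, 0.0, 0.0, -0.099],
[-0.2, -0.002, 0.004, -0.021, 0.0, 0.0, -0.099],
end [479.9 189.9 300.3] deg off 0.21
[-0.2, 0.002, 0.023, 0.0, 0.0, 0.0, -0.141],
[-0.2, -0.001, 0.023, 0.0, 0.0, 0.0, -0.141],
[-0.2, -0.005, 0.022, 0.0, 0.0, 0.0, -0.141],
[-0.2, -0.007, 0.022, 0.0, 0.0, 0.0, -0.141],
[-0.2, -0.011, 0.02, 0.0, 0.0, 0.0, -0.141],
[-0.2, -0.013, 0.019, 0.0, 0.0, 0.0, -0.141],
[-0.2, -0.016, 0.017, 0.0, 0.0, 0.0, -0.141],
[-0.2, -0.018, 0.014, 0.001, 0.0, 0.0, -0.141],
[-0.2, -0.02, 0.011, 0.0, 0.0, 0.0, -0.141],
[-0.2, -0.021, 0.009, 0.0, 0.0, 0.0, -0.141],
end [651.   37.1 299.7] deg off 0.17
```

Emit:
{"method": "send_rows", "body": {"targets": [[0.2,0.003,0.004,-0.021,0,0,-0.099],[0.2,0.002,0.004,-0.021,0,0,-0.099],[0,0.002,0.005,-0.021,0,0,-0.099],[-0.2,0.001,0.004,-0.021,0,0,-0.099],[-0.2,0.001,0.005,-0.021,0,0,-0.099],[-0.2,0,0.004,-0.021,0,0,-0.099],[-0.2,0,0.005,-0.021,0,0,-0.099],[-0.2,0,0.005,-0.021,0,0,-0.099],[-0.2,-0.001,0.005,-0.021,0,0,-0.099],[-0.2,-0.002,0.004,-0.021,0,0,-0.099]]}}

```text
time_s: 20.85
eef_pos: [479.9, 189.8, 300.9]
ee_rot: [0.001, 0.929, 0.371, 0.001]
force: [0.2, -0.8, 0.2]
grip_width: 0.602
grip_force: 0.0
```

Emit:
{"method": "send_rows", "body": {"targets": [[-0.2,0.002,0.023,0,0,0,-0.141],[-0.2,-0.001,0.023,0,0,0,-0.141],[-0.2,-0.005,0.022,0,0,0,-0.141],[-0.2,-0.007,0.022,0,0,0,-0.141],[-0.2,-0.011,0.02,0,0,0,-0.141],[-0.2,-0.013,0.019,0,0,0,-0.141],[-0.2,-0.016,0.017,0,0,0,-0.141],[-0.2,-0.018,0.014,0,0,0,-0.141],[-0.2,-0.02,0.011,0,0,0,-0.141],[-0.2,-0.021,0.009,0,0,0,-0.141]]}}

```text
time_s: 22.1
eef_pos: [651.5, 36.6, 300.8]
ee_rot: [0.001, 0.467, 0.885, -0.0]
force: [0.1, 0.6, 0.5]
grip_width: 0.6
grip_force: 0.0
```

```bash
python3 - <<'E'
from h import *
import pickle
p=ctrl.capture("wrist");save(p,"can");
for _ in range(3): p=ctrl.capture("wrist")
save(p,"can");x,R=pose();p["tcp"]=x;p["rot"]=R.as_matrix();pickle.dump(p,open("can.pkl","wb"))
for q,z in dict(can_mouth=130,can_pin=130).items():
    for r in ctrl.landmark_of(q,p)[:2]: print(q,round(r["score"],2),np.round(r["point"],1),np.round(onz(p,r["point"],z),1))
print(ctrl.sense()["time_s"],x)
E
```

```text
can_mouth 0.83 [272.4 160.2] [635.   57.5 130. ]
can_mouth 0.16 [273.7 148.2] [629.9  67.4 130. ]
22.4 [650.79218156  37.40593513 300.57134352]
```

View pics/can.png

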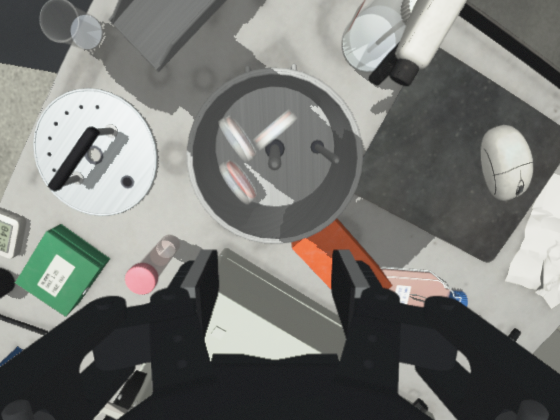

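The rim circle is centred near (274.5,155.5). The shaft tip is near (276,164) and the pin runs from its base at (318,147) to its tip near (337,158). The dishes lie low in the can. I'll fit the rim and pin numerically.

```bash
cat > fit.py <<'E'
from h import *
from scipy.optimize import minimize
def ring(p,r,z,x0,sgn,angs=np.radians(np.arange(0,360,3)),dr=1.5,span=8):
    g=cv2.GaussianBlur(cv2.cvtColor(p["img"],cv2.COLOR_RGB2GRAY),(0,0),0.7).astype(np.float32)
    def val(cx,cy,rr):
        q=np.array([proj(p,[cx+rr*np.cos(a),cy+rr*np.sin(a),z]) for a in angs],np.float32)
        return cv2.remap(g,q[:,:1],q[:,1:],cv2.INTER_LINEAR)[:,0]
    f=lambda c:-np.mean(np.clip(sgn*(val(c[0],c[1],r+dr)-val(c[0],c[1],r-dr)),-20,60))
    best=min(((f((x0[0]+i,x0[1]+j)),i,j) for i in range(-span,span+1,2) for j in range(-span,span+1,2)))
    return minimize(f,np.array(x0)+best[1:],method="Nelder-Mead",options=dict(initial_simplex=np.array(x0)+best[1:]+np.array([[0,0],[1.5,0],[0,1.5]])))
E
python3 - <<'E'
from fit import *
import pickle
p=pickle.load(open("can.pkl","rb"))
for r,s in((77,1),(80,-1),(80,1)):
    o=ring(p,r,130,(635,60),s);print(r,s,o.x,o.fun)
g=cv2.cvtColor(p["img"],cv2.COLOR_RGB2GRAY)
print("pin");print(g[140:168:1,312:346:2])
print("shaft");print(g[136:174:1,264:290:2])
for c in((635,58),(635,62)): print(proj(p,[*c,152]),proj(p,[c[0]+45.6,c[1]+30.8,145]),proj(p,[c[0]+45.6,c[1]+30.8,4]))
E
```

```text
77 1 [636.76469803  57.80997658] -47.58637619018555
80 -1 [636.92855759  57.98273058] -6.093050003051758
80 1 [634.60543425  62.04877521] -23.331689834594727
pin
[[120 102  82  87  97 120 121 121 120 119 119  77  75  75  77  73  76]
 [109  72  65  65  69 111 122 121 119 118 119  80  75  75  76  75  76]
 [ 87  63  68  65  65  88 121 121 118 119 120  80  75  73  76  75  76]
 [ 65  66  69  70  67  70 119 121 119 118 120  80  75  75  75  75  75]
 [ 62  67  77  80  71  67 118 120 119 119 120  83  74  75  75  75  76]
 [ 64  67  83  86  81  68 116 121 119 119 121  87  74  75  76  74  76]
 [ 65  69  82  86  87  78 110 120 118 118 120  88  74  75  76  74  76]
 [ 65  69  79  83  86  85 100 119 118 118 120  84  74  75  76  76  75]
 [ 64  69  76  81  85  85  92 111 119 120 121  80  73  75  76  75  75]
 [ 63  67  74  79  82  84  87  96 113 118 119  80  75  75  75  76  75]
 [ 64  66  70  76  80  82  85  87 100 115 119  78  74  75  77  75  76]
 [ 80  66  67  73  77  80  82  87  90 105 117  80  76  76  76  76  77]
 [104  73  67  71  76  78  82  84  87  93 105  79  76  76  78  75  76]
 [115 104  91  
[... 2615 characters left out ...]
120 125 122  96  86 119 121 116 120]
 [124 120 100  89 117 124 123  94  91 120 121 117 121]
 [122 121 102  85 109 122 113  89  94 120 121 116 120]
 [124 120 113  85  94 106  98  85 109 121 120 117 121]
 [122 121 118  96  84  88  86  90 117 121 121 116 120]
 [122 119 120 112  90  83  88 108 121 121 121 117 119]
 [122 120 120 117 109 103 110 118 122 122 121 116 120]
 [122 120 121 120 118 115 117 119 121 122 119 116 120]
 [123 120 120 119 120 118 117 120 121 122 120 116 118]
 [122 120 120 119 118 118 118 119 121 120 120 116 120]]
[272.51111928 162.96809686] [334.60110788 161.87061254] [315.83025253 147.37494716]
[275.09267844 159.1317898 ] [337.28059556 158.1344034 ] [317.63390926 144.7874897 ]
```

```bash
python3 - <<'E'
from h import *
rows(-0.2,pose(),(np.array([431,-99,170]),Rt(-14)),9)
E
```

```text
[-0.2, 0.001, -0.029, 0.015, 0.0, 0.0, 0.093],
[-0.2, -0.001, -0.028, 0.014, 0.0, 0.0, 0.093],
[-0.2, -0.005, -0.029, 0.015, 0.0, 0.0, 0.093],
[-0.2, -0.007, -0.028, 0.014, 0.0, 0.0, 0.093],
[-0.2, -0.009, -0.027, 0.015, 0.0, 0.0, 0.093],
[-0.2, -0.012, -0.026, 0.014, 0.0, 0.0, 0.093],
[-0.2, -0.014, -0.025, 0.015, 0.0, 0.0, 0.093],
[-0.2, -0.017, -0.024, 0.014, 0.0, 0.0, 0.093],
[-0.2, -0.018, -0.022, 0.015, 0.0, 0.0, 0.093],
end [430.7 -98.5 169.9] deg off 0.18
```

Emit:
{"method": "send_rows", "body": {"targets": [[-0.2,0.001,-0.029,0.015,0,0,0.093],[-0.2,-0.001,-0.028,0.014,0,0,0.093],[-0.2,-0.005,-0.029,0.015,0,0,0.093],[-0.2,-0.007,-0.028,0.014,0,0,0.093],[-0.2,-0.009,-0.027,0.015,0,0,0.093],[-0.2,-0.012,-0.026,0.014,0,0,0.093],[-0.2,-0.014,-0.025,0.015,0,0,0.093],[-0.2,-0.017,-0.024,0.014,0,0,0.093],[-0.2,-0.018,-0.022,0.015,0,0,0.093],[-0.2,0,0,0,0,0,0]]}}

```text
time_s: 23.65
eef_pos: [429.9, -99.2, 169.5]
ee_rot: [0.001, 0.788, 0.616, 0.0]
force: [0.0, -0.1, 0.6]
grip_width: 0.6
grip_force: 0.0
```

```bash
python3 - <<'E'
from fit import *
import pickle
for _ in range(3): p=ctrl.capture("wrist")
save(p,"lid");x,R=pose();p["tcp"]=x;p["rot"]=R.as_matrix();pickle.dump(p,open("lid.pkl","wb"))
for q,z in dict(lid_hole=0,lid_pin_hole=5,lid_grip=53).items():
    for r in ctrl.landmark_of(q,p)[:2]: print(q,round(r["score"],2),np.round(r["point"],1),np.round(onz(p,r["point"],z),1))
print(ctrl.sense()["time_s"],x,np.degrees(np.arctan2(*R.as_matrix()[[1,0],1])))
for s in(1,-1):
    o=ring(p,84,5,(437,-75),s);print(s,o.x,o.fun)
g=cv2.cvtColor(p["img"],cv2.COLOR_RGB2GRAY)
# dark pin hole: blobs
m=(g<70).astype(np.uint8);n,l,st,c=cv2.connectedComponentsWithStats(m)
for i in range(1,n):
    if 40<st[i,4]<4000 and st[i,1]<330:
        ys,xs=np.where(l==i)
        print(st[i],c[i].round(1),"z5",onz(p,c[i],5).round(1),"bar z61",cv2.minAreaRect(np.array([onz(p,(u,v),61)[:2] for u,v in zip(xs,ys)],np.float32)))
E
```

```text
lid_hole 0.69 [283.2 165.4] [446.  -80.2   0. ]
lid_pin_hole 0.71 [338.  158.7] [496.2 -85.4   5. ]
lid_grip 0.84 [279.4 176.7] [441.3 -80.4  53. ]
23.95 [431.99412795 -99.09585284 170.45657089] -13.776804070174673
1 [427.6400401 -82.3264848] 1.8250243663787842
-1 [442.69139799 -80.35364369] -21.412500381469727
[ 103    1   35   58 1515] [120.5  29.3] z5 [339.   67.6   5. ] bar z61 ((358.4225769042969, 49.09331130981445), (37.35783386230469, 24.19955062866211), 70.60665893554688)
[505   0  14  14  54] [512.    5.9] z5 [669.9   9.    5. ] bar z61 ((629.3515625, 1.5661473274230957), (4.896630764007568, 11.270485877990723), 31.28589630126953)
[548  18  12  10  59] [554.7  23. ] z5 [708.3 -12.2   5. ] bar z61 ((659.6951904296875, -16.197324752807617), (4.9156694412231445, 10.248579025268555), 66.4950180053711)
[ 268  116   27  118 1874] [281.3 172.9] z5 [442.7 -85.8   5. ] bar z61 ((444.5331115722656, -79.83865356445312), (90.88209533691406, 15.754206657409668), 82.09941101074219)
[331 153  18  18 249] [339.5 161. ] z5 [497.2 -87.9   5. ] bar z61 ((488.1756286621094, -78.13471984863281), (13.026247024536133, 12.549848556518555), 32.769615173339844)
```

View pics/lid.png

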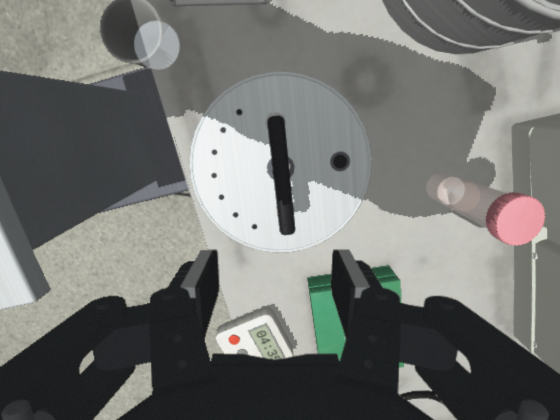

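The lid disc is centred at (281,162) with the pin hole at (339.5,161) and the bar along image column 281. The fit puts the centre at (442.7,-80.4) with lid x at -7.9°, and the can at (636.8,58.0) with its pin direction at 36.8°.

```bash
python3 - <<'E'
from h import *
a=rows(-0.2,pose(),(np.array([442.7,-80.4,90]),Rt(-7.9)),5)
rows(-0.2,a,(np.array([442.7,-80.4,35]),Rt(-7.9)),4)
E
```

```text
[-0.2, 0.004, 0.001, 0.016, 0.001, 0.0, -0.02],
[-0.2, 0.004, 0.001, 0.016, 0.001, 0.0, -0.02],
[-0.2, 0.004, 0.002, 0.016, 0.001, 0.0, -0.02],
[-0.2, 0.005, 0.001, 0.016, 0.001, 0.0, -0.02],
[-0.2, 0.004, 0.002, 0.016, 0.001, 0.0, -0.02],
end [443.  -80.   90.1] deg off 0.19
[-0.2, 0.0, 0.0, 0.014, 0.0, 0.0, -0.001],
[-0.2, 0.0, 0.0, 0.014, 0.0, 0.0, -0.001],
[-0.2, 0.0, 0.0, 0.013, 0.0, 0.0, -0.001],
[-0.2, 0.0, 0.0, 0.014, 0.0, 0.0, -0.001],
end [442.9 -80.1  35.1] deg off 0.15
```

Emit:
{"method": "send_rows", "body": {"targets": [[-0.2,0.004,0.001,0.016,0.001,0,-0.02],[-0.2,0.004,0.001,0.016,0.001,0,-0.02],[-0.2,0.004,0.001,0.016,0.001,0,-0.02],[-0.2,0.004,0.001,0.016,0,0,-0.02],[-0.2,0.004,0.002,0.016,0,0,-0.02],[-0.2,0,0,0.014,0,0,-0.001],[-0.2,0,0,0.014,0,0,-0.001],[-0.2,0,0,0.014,0,0,-0.001],[-0.2,0,0,0.013,0,0,-0.001],[-0.2,0,0,0,0,0,0]]}}

```text
time_s: 25.2
eef_pos: [440.8, -81.1, 33.9]
ee_rot: [-0.001, 0.754, 0.657, -0.001]
force: [-0.1, 0.4, 0.3]
grip_width: 0.6
grip_force: 0.0
```

Emit:
{"method": "send_rows", "body": {"targets": [[0.4,0,0,0,0,0,0],[1,0,0,0,0,0,0],[1,0,0,0,0,0,0],[1,0,0,0,0,0,0],[1,0,0,0,0,0,0],[1,0,0,0,0,0,0],[1,0,0,-0.005,0,0,0],[1,0,0,-0.01,0,0,0],[1,0,0,-0.015,0,0,0],[1,0,0,-0.02,0,0,0]], "squeeze": 60}}

```text
time_s: 26.45
eef_pos: [441.0, -81.1, 85.5]
ee_rot: [-0.0, 0.754, 0.657, -0.001]
force: [0.7, -0.2, -2.0]
grip_width: 0.139
grip_force: 58.5
```

```bash
python3 - <<'E'
from h import *
x,R=pose();print(ctrl.sense()["time_s"],x,R.as_matrix().round(3).tolist(),ctrl.sense()["force"])
a=rows(1,(x,R),(np.array([500,-30,260]),Rt(12)),10)
rows(1,a,(np.array([637.2,57.6,240]),Rt(36.8)),10)
E
```

```text
26.45 [441.04153991 -81.0565234   85.49818314] [[0.137, 0.991, -0.001], [0.991, -0.137, -0.001], [-0.001, -0.001, -1.0]] [ 0.70942936 -0.226695   -1.96465464]
[1, 0.006, 0.005, -0.017, 0.0, 0.0, -0.035],
[1, 0.006, 0.005, -0.018, 0.0, 0.0, -0.035],
[1, 0.005, 0.006, -0.017, 0.0, 0.0, -0.035],
[1, 0.005, 0.006, -0.018, 0.0, 0.0, -0.035],
[1, 0.005, 0.006, -0.017, 0.0, 0.0, -0.035],
[1, 0.005, 0.006, -0.018, 0.0, 0.0, -0.035],
[1, 0.005, 0.006, -0.017, 0.0, 0.0, -0.035],
[1, 0.004, 0.006, -0.018, 0.0, 0.0, -0.035],
[1, 0.005, 0.007, -0.017, 0.0, 0.0, -0.035],
[1, 0.003, 0.006, -0.018, 0.0, 0.0, -0.035],
end [499.6 -30.6 260.4] deg off 0.19
[1, 0.006, 0.015, 0.002, 0.0, 0.0, -0.043],
[1, 0.005, 0.016, 0.002, 0.0, 0.0, -0.043],
[1, 0.004, 0.016, 0.002, 0.0, 0.0, -0.043],
[1, 0.004, 0.015, 0.002, 0.0, 0.0, -0.043],
[1, 0.003, 0.017, 0.002, 0.0, 0.0, -0.043],
[1, 0.002, 0.016, 0.002, 0.0, 0.0, -0.043],
[1, 0.002, 0.016, 0.002, 0.0, 0.0, -0.043],
[1, 0.001, 0.016, 0.002, 0.0, 0.0, -0.043],
[1, 0.0, 0.017, 0.002, 0.0, 0.0, -0.043],
[1, 0.0, 0.016, 0.002, 0.0, 0.0, -0.043],
end [637.   58.  240.2] deg off 0.08
```

Emit:
{"method": "send_rows", "body": {"targets": [[1,0.006,0.005,-0.017,0,0,-0.035],[1,0.006,0.005,-0.018,0,0,-0.035],[1,0.005,0.006,-0.017,0,0,-0.035],[1,0.005,0.006,-0.018,0,0,-0.035],[1,0.005,0.006,-0.017,0,0,-0.035],[1,0.005,0.006,-0.018,0,0,-0.035],[1,0.005,0.006,-0.017,0,0,-0.035],[1,0.004,0.006,-0.018,0,0,-0.035],[1,0.005,0.007,-0.017,0,0,-0.035],[1,0.003,0.006,-0.018,0,0,-0.035]]}}

```text
time_s: 27.7
eef_pos: [499.6, -30.3, 260.6]
ee_rot: [0.0, 0.628, 0.779, -0.001]
force: [-0.7, 0.3, -2.9]
grip_width: 0.139
grip_force: 58.5
```

Emit:
{"method": "send_rows", "body": {"targets": [[1,0.006,0.015,0.003,0,0,-0.043],[1,0.005,0.016,0.004,0,0,-0.043],[1,0.004,0.016,0.004,0,0,-0.043],[1,0.004,0.015,0.004,0,0,-0.043],[1,0.003,0.017,0.004,0,0,-0.043],[1,0.002,0.016,0.004,0,0,-0.043],[1,0.002,0.016,0.004,0,0,-0.043],[1,0.001,0.016,0.004,0,0,-0.043],[1,0,0.017,0.004,0,0,-0.043],[1,0,0.016,0.004,0,0,-0.043]]}}

```text
time_s: 28.95
eef_pos: [637.8, 58.8, 219.5]
ee_rot: [-0.0, 0.446, 0.895, -0.001]
force: [0.7, 0.3, -1.8]
grip_width: 0.143
grip_force: 58.5
```

```bash
python3 - <<'E'
from fit import *
import pickle
for _ in range(3): p=ctrl.capture("wrist")
x,R=pose();save(p,"hand");p["tcp"]=x;p["rot"]=R.as_matrix();pickle.dump(p,open("hand.pkl","wb"))
print(ctrl.sense()["time_s"],x,np.degrees(np.arctan2(*R.as_matrix()[[1,0],1])),R.as_matrix()[2],ctrl.sense()["force"])
zt=x[2]-34+5  # disc top
yaw=np.arctan2(*R.as_matrix()[[1,0],1])
angs=yaw+np.radians(np.arange(-10,190,3))-0
for z in(zt-1,zt,zt+1):
  for s in(-1,1):
    o=ring(p,84,z,x[:2],s,angs=np.r_[np.arange(yaw+0.1,yaw+3.04,.04)] if 0 else np.arange(yaw-0.3,yaw+3.44,.04),span=6);print(z,s,o.x,o.fun)
g=cv2.cvtColor(p["img"],cv2.COLOR_RGB2GRAY)
m=(g<70).astype(np.uint8);n,l,st,c=cv2.connectedComponentsWithStats(m)
for i in range(1,n):
    if 100<st[i,4]<1500 and st[i,1]<300: 
        w=onz(p,c[i],zt);print(st[i],c[i].round(1),w.round(1),(R.inv().apply(w-x)).round(1))
for r in ctrl.landmark_of("lid_pin_hole",p)[:1]: print(r)
E
```

```text
29.1 [637.22800153  58.49966133 219.30698817] 36.86612646202365 [ 4.41148845e-04 -2.38823819e-03 -9.99997051e-01] [ 0.53275356 -0.50260062 -1.35508484]
189.30698817329548 -1 [637.28826813  59.38640949] -23.085968017578125
189.30698817329548 1 [638.11128563  51.72171797] -15.723518371582031
190.30698817329548 -1 [636.14787241  58.88513879] -21.596294403076172
190.30698817329548 1 [638.2845936  51.6327954] -15.306713104248047
191.30698817329548 -1 [636.26238018  58.56171698] -22.57548713684082
191.30698817329548 1 [637.93487788  51.37554635] -14.923360824584961
[  0  38  32  26 569] [13.1 51.5] [475.3  60.9 190.3] [  99.1 -128.    29.3]
[542  51  18  29 308] [552.8  64.1] [692.2 217.  190.3] [ 93.8 139.1  28.7]
[ 403   66   63   57 1340] [434.5  97.9] [655.4 166.9 190.3] [75.8 79.6 28.8]
[ 445  100   46   41 1130] [466.8 120.6] [676.1 169.1 190.3] [65.1 97.6 28.8]
[525 118  18  23 163] [534.6 129.6] [708.1 188.5 190.3] [ 61.5 134.8  28.7]
[360 226  30  29 560] [373.6 240.8] [680.4  92.1 190.3] [ 1.  54.8 28.9]
[ 11 254  62  51 460] [ 45.4 279.3] [545.8 -39.8 190.3] [ -23.8 -132.1   29.3]
[  2 261  63  67 242] [ 39.  291.4] [546.  -49.6 190.3] [ -31.8 -137.8   29.3]
{'point': [371.6, 235.4], 'score': 0.96}
```

Emit:
{"method": "send_rows", "body": {"targets": [[1,-0.001,-0.0005,0.006,0,0,0.003],[1,0,0,0.006,0,0,0],[1,0,0,0.005,0,0,0],[1,0,0,0.004,0,0,0],[1,0,0,0.004,0,0,0],[1,0,0,0.003,0,0,0],[1,0,0,0.003,0,0,0],[1,0,0,0.003,0,0,0],[1,0,0,0.003,0,0,0],[1,0,0,0,0,0,0]]}}

```text
time_s: 30.4
eef_pos: [637.2, 56.8, 183.1]
ee_rot: [-0.0, 0.449, 0.894, -0.001]
force: [0.5, -0.2, -2.0]
grip_width: 0.136
grip_force: 58.7
```

Emit:
{"method": "send_rows", "body": {"targets": [[1,0,0,0.002,0,0,0],[1,0,0,0.002,0,0,0],[1,0,0,0.002,0,0,0],[1,0,0,0.002,0,0,0],[1,0,0,0.001,0,0,0],[1,0,0,0.001,0,0,0],[1,0,0,0.001,0,0,0],[1,0,0,0.001,0,0,0],[1,0,0,0,0,0,0],[1,0,0,0,0,0,0]]}}

```text
time_s: 31.65
eef_pos: [637.3, 56.8, 171.5]
ee_rot: [0.0, 0.449, 0.894, -0.001]
force: [-0.1, -0.1, -2.3]
grip_width: 0.141
grip_force: 58.7
```

```bash
python3 - <<'E'
from h import *
F=[];X=[]
for _ in range(6): ctrl.capture("top");s=ctrl.sense();F.append(s["force"]);X.append(s["eef_pos"])
print(np.mean(F,0),np.mean(X,0),np.std(X,0),s["wrist_torque"],s["time_s"])
E
```

```text
[ 0.24250293 -0.17293497 -1.47662285] [637.2643329   56.80161508 171.47422434] [0.01336769 0.00859892 0.01910661] [-0.0205765   0.00334881  0.0288258 ] 31.95
```

Emit:
{"method": "send_rows", "body": {"targets": [[1,0,0,0.001,0,0,0],[1,0,0,0.001,0,0,0],[1,0,0,0.001,0,0,0],[1,0,0,0.001,0,0,0],[1,0,0,0.001,0,0,0],[1,0,0,0.0005,0,0,0],[1,0,0,0.0005,0,0,0],[1,0,0,0.0005,0,0,0],[1,0,0,0,0,0,0],[1,0,0,0,0,0,0]]}}

```text
time_s: 33.2
eef_pos: [637.2, 56.8, 165.3]
ee_rot: [0.0, 0.449, 0.894, -0.001]
force: [-1.6, 0.4, 3.6]
grip_width: 0.141
grip_force: 59.3
```

Emit:
{"method": "send_rows", "body": {"targets": [[1,0,0,0.0005,0,0,0],[1,0,0,0,0,0,0],[1,0,0,0,0,0,0],[1,0,0,0,0,0,0],[1,0,0,0,0,0,0],[1,0,0,0,0,0,0],[1,0,0,0,0,0,0],[1,0,0,0,0,0,0],[1,0,0,0,0,0,0],[1,0,0,0,0,0,0]]}}

```text
time_s: 34.45
eef_pos: [637.3, 56.8, 165.3]
ee_rot: [0.0, 0.449, 0.894, -0.001]
force: [-3.3, 0.4, 6.3]
grip_width: 0.139
grip_force: 59.9
```

```bash
python3 - <<'E'
from h import *
F=[];X=[];T=[]
for _ in range(4): ctrl.capture("top");s=ctrl.sense();F.append(s["force"]);X.append(s["eef_pos"]);T.append(s["wrist_torque"])
print(np.mean(F,0),np.mean(X,0),np.mean(T,0),s["time_s"])
p=ctrl.capture("scene");a=p["img"][140:260,260:400];cv2.imwrite("pics/fin.png",cv2.resize(a[:,:,::-1],(700,600),interpolation=cv2.INTER_CUBIC))
E
```

```text
[-4.83193107 -0.1591234   6.78906987] [637.26677103  56.80334797 165.33558118] [-0.02358088  0.67997165  0.01720473] 34.65
```

Emit:
{"method": "send_rows", "body": {"targets": [[0.6,0,0,0,0,0,0],[0.4,0,0,0,0,0,0],[0.2,0,0,0,0,0,0],[0.2,0,0,0,0,0,0],[0.2,0,0,-0.005,0,0,0],[0.2,0,0,-0.015,0,0,0],[0.2,0,0,-0.025,0,0,0],[0.2,0,0,-0.03,0,0,0],[0.2,0,0,-0.03,0,0,0],[0.2,0,0,-0.03,0,0,0]]}}

```text
time_s: 35.95
eef_pos: [637.2, 57.0, 301.8]
ee_rot: [0.001, 0.449, 0.894, -0.0]
force: [-0.5, -0.3, -0.3]
grip_width: 0.4
grip_force: 0.0
```

```bash
python3 - <<'E'
from fit import *
import pickle
for _ in range(3): p=ctrl.capture("wrist")
x,R=pose();print(x,ctrl.sense()["force"],ctrl.sense()["time_s"]);pickle.dump(p,open("end.pkl","wb"))
g=cv2.cvtColor(p["img"],cv2.COLOR_RGB2GRAY)
m=(g<70).astype(np.uint8);n,l,st,c=cv2.connectedComponentsWithStats(m)
for i in range(1,n):
    if 100<st[i,4]<5000 and 200<c[i][0]<420 and st[i,1]<300: print(st[i],c[i].round(1),onz(p,c[i],135).round(1))
# local edge radii at each side -> tilt check: free fit of cx,cy and height z
from scipy.optimize import minimize
for z in range(129,146,2):
    o=ring(p,84,z,(637,58),-1,span=6);print(z,o.x.round(2),round(o.fun,2))
t=ctrl.capture("top")
for z in(135,):
    o=ring(t,84,z,(635,61),1,span=6);print("top",o.x,o.fun);o=ring(t,84,z,(635,61),-1,span=6);print(o.x,o.fun)
for q,pp in(("lid_pin_hole",p),("lid_hole",p),("lid_grip",p)):
    for r in ctrl.landmark_of(q,pp)[:1]: print(q,r,onz(pp,r["point"],135 if "pin" in q else 130 if "hole" in q else 183))
E
```

```text
[637.67911141  56.94893916 301.62829717] [ 0.26564264  0.11520897 -0.79033809] 36.1
[399   0  37  23 378] [419.8   9.1] [645.3 256.1 135. ]
[369  82  47  46 900] [392.8 108.2] [680.8 179.4 135. ]
[ 261  140   25  114 1817] [273.1 194.6] [641.9  51.  135. ]
[323 179  17  16 160] [330.9 186.4] [681.1  90.1 135. ]
129 [639.71  57.05] -14.11
131 [637.48  56.8 ] -16.07
133 [637.1  57.1] -19.22
135 [636.97  57.39] -19.2
137 [636.73  57.45] -15.93
139 [635.49  56.73] -12.04
141 [635.3   56.07] -10.99
143 [634.99  55.88] -10.25
145 [634.11  55.42] -9.48
top [635.8409183   68.69564962] -4.032372951507568
[636.53643942  60.32239413] -1.1464680433273315
lid_pin_hole {'point': [329.3, 183.5], 'score': 0.69} [678.07980235  91.30600141 135.        ]
lid_hole {'point': [269.8, 185.7], 'score': 0.68} [634.81510527  55.21561284 130.        ]
lid_grip {'point': [273.5, 198.8], 'score': 0.78} [637.45104591  57.55456629 183.        ]
```

```bash
python3 - <<'E'
from fit import *
import pickle
p=pickle.load(open("end.pkl","rb"));g=cv2.GaussianBlur(cv2.cvtColor(p["img"],cv2.COLOR_RGB2GRAY),(0,0),0.7).astype(np.float32)
A=np.arange(0,6.28,.04)
def val(v,r):
    q=np.array([proj(p,[v[0]+r*np.cos(a),v[1]+r*np.sin(a),v[2]+r*(v[3]*np.cos(a)+v[4]*np.sin(a))]) for a in A],np.float32)
    return cv2.remap(g,q[:,:1],q[:,1:],cv2.INTER_LINEAR)[:,0]
f=lambda v:-np.mean(np.clip(np.abs(val(v,85.2))*0+val(v,82.8)-val(v,85.2),-20,60))
o=minimize(f,[637,57.3,134,0,0],method="Nelder-Mead",options=dict(initial_simplex=np.array([637,57.3,134,0,0])+np.vstack([np.zeros(5),np.diag([1,1,2,.03,.03])]),maxiter=400))
print(o.x,o.fun)
t=ctrl.capture("top")
for q,z in dict(tray_grip=58,tray_lip=5,glass_beaker=0,tube_pink=0,tube_green=0,film_box=0,disinfectant_spray=0,pipette=0).items():
    r=ctrl.landmark_of(q,t)[:1]
    if r: print(q,round(r[0]["score"],2),onz(t,r[0]["point"],z).round())
E
```

```text
[6.37031446e+02 5.69258103e+01 1.33913611e+02 3.60427708e-03
 1.45757721e-02] -18.261220932006836
tray_grip 0.9 [477. 231.  58.]
tube_pink 0.51 [ 594. -134.    0.]
tube_green 0.67 [369. 315.   0.]
disinfectant_spray 0.68 [658. 217.   0.]
pipette 0.68 [371. 517.   0.]
```

```bash
python3 - <<'E'
from fit import *
import pickle
A=np.arange(0,6.28,.04)
def run(f,x0):
    p=pickle.load(open(f,"rb"));g=cv2.GaussianBlur(cv2.cvtColor(p["img"],cv2.COLOR_RGB2GRAY),(0,0),0.7).astype(np.float32)
    def val(v,r):
        q=np.array([proj(p,[v[0]+r*np.cos(a),v[1]+r*np.sin(a),v[2]+r*(v[3]*np.cos(a)+v[4]*np.sin(a))]) for a in A],np.float32)
        return cv2.remap(g,q[:,:1],q[:,1:],cv2.INTER_LINEAR)[:,0]
    for st in(.03,-.02):
        F=lambda v:-np.mean(np.clip(val(v,82.8)-val(v,85.2),-20,60))
        o=minimize(F,x0,method="Nelder-Mead",options=dict(initial_simplex=np.array(x0)+np.vstack([np.zeros(5),np.diag([1,1,2,st,st])]),maxiter=400))
        print(f,o.x.round(4),round(o.fun,2))
        print([round(F([*o.x[:3],0,0]),2)])
run("lid.pkl",[442.7,-80.4,5,0,0]);run("end.pkl",[637,57.3,134,0,0])
E
```

```text
lid.pkl [ 4.432847e+02 -8.092350e+01  3.895400e+00 -2.520000e-02  1.530000e-02] -21.02
[np.float32(-18.55)]
lid.pkl [ 4.43140e+02 -8.07777e+01  3.61010e+00 -2.17000e-02  6.60000e-03] -21.08
[np.float32(-19.62)]
end.pkl [6.370314e+02 5.692580e+01 1.339136e+02 3.600000e-03 1.460000e-02] -18.26
[np.float32(-17.76)]
end.pkl [ 6.372027e+02  5.685860e+01  1.344077e+02 -5.800000e-03  2.190000e-02] -18.31
[np.float32(-17.3)]
```

```bash
python3 -c "
from rig import ctrl
print(ctrl.finish_job())"
```

```text
the job is handed in; nothing more can be done
None
```

The job is handed in: all three dishes are in the can, the empty tray is back on the table beside where it started, and the lid was lowered over the shaft and pin and measures seated on the rim, flat to about 2 mm. The beaker and film box were not recognised in the final check picture; the spray bottle, tubes and pipette had not moved.

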